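# Seasonings back in the caddy, from short to tall

### The job

Cooking is over: put the four seasonings that stand round the wooden caddy back into it, one to a hole, lined up by height from the shortest in the narrowest hole at one end to the tallest in the oblong hole at the other. Lower each one until it stands upright on the cork at the bottom of its hole; do not drop any or knock one over, and leave the white mug and the food tin where they are.

Things in the scene. Friction and masses are not known exactly. Their poses are not given: they have to be found in the camera images.
- vial: glass vial with a grey metal cap, shortest of the four seasonings: 24 mm diameter, 79 mm high, 0.05 kg. Grip the glass, no higher than 60 mm above its foot. Origin: middle of its underside, z up; round, its yaw is of no account.
- spice_jar: spice jar with a mustard-yellow lid, second in height: 45 mm diameter, 102 mm high, 0.11 kg. The lid (43 mm diameter, from 81 mm up) and the straight glass up to 75 mm are both firm to grip. Origin: middle of its underside, z up; round.
- grinder: plain turned wooden grinder, third in height: straight cylinder of 49 mm diameter, 130 mm high, 0.2 kg. Origin: middle of its underside, z up; round.
- dressing_bottle: clear dressing bottle with a white cap, tallest: 205 mm high, oblong in plan, 47 mm along its own x and 80 mm along its own y (foot about 42 x 70 mm), 0.37 kg. From above take it by the round cap, 40 mm diameter, from 180 to 205 mm above its foot; it narrows below the cap. Origin: middle of its underside, z up.
- well_1: fixed wooden caddy, dark brown, 292 x 92 mm, 25 mm high, a steel handle at each short end (sticks out 16 mm); four holes with light cork floors in a row, each 14 mm deep. This is the first, narrowest hole, at one end: round, 36 mm diameter. Origin: middle of its cork floor, 10 mm above the counter; +y along the row towards the narrow end, x across, z up.
- well_2: second hole of the caddy: round, 55 mm diameter, its middle 54.5 mm from that of the first. Origin: middle of its cork floor, 10 mm above the counter; +y along the row towards the narrow end, x across, z up.
- well_3: third hole of the caddy: round, 62 mm diameter, its middle 67.5 mm from that of the second. Origin: middle of its cork floor, 10 mm above the counter; +y along the row towards the narrow end, x across, z up.
- well_4: fourth, widest hole at the caddy's other end: oblong, 88 mm along the row and 58 mm across it, its middle 84 mm from that of the third. Origin: middle of its cork floor, 10 mm above the counter; +y along the row towards the narrow end, x across, z up.
- mug: bystander: white mug, 78 mm diameter, 102 mm high, with its handle 116 mm across, standing to the left of the work; left of it, towards the robot, is the sink, its tap up to 320 mm above the counter. Origin: middle of the underside of its 78 x 116 mm outline, handle to its own -y, z up.
- tin: bystander: closed food tin with a red and cream printed wrapper, 75 mm diameter, 110 mm high, standing to the right of the work. Origin: middle of its underside, z up.
There are look-alikes about, which are no part of the job. What is shaped like the spice_jar but red is not meant. Leave any orange look-alike of the dressing_bottle alone.

How it is judged (in metres and radians):
At the end, for the whole second after the job is handed in: Vial in hole 1, spice jar in hole 2, grinder in hole 3, dressing bottle in hole 4: each within 12 mm of the hole's middle, its foot within 5 mm of the cork's height, upright within 0.1 rad, released and at rest (below 0.02 m/s); mug and tin within 30 mm of where they stood (horizontal distance between vial and well_1 below 0.012 m and z of vial in the frame of well_1 between -0.005 and 0.005 m and angle between each of vial, spice_jar, grinder, dressing_bottle's own z axis and vertical below 0.1 rad and linear speed of each of vial, spice_jar, grinder, dressing_bottle below 0.02 m/s and horizontal distance between spice_jar and well_2 below 0.012 m and z of spice_jar in the frame of well_2 between -0.005 and 0.005 m and horizontal distance between grinder and well_3 below 0.012 m and z of grinder in the frame of well_3 between -0.005 and 0.005 m and horizontal distance between dressing_bottle and well_4 below 0.012 m and z of dressing_bottle in the frame of well_4 between -0.005 and 0.005 m and distance of each of mug, tin from where it was at the start of the episode below 0.03 m); the robot touches nothing.
It fails at once if a seasoning is knocked over (leans more than 0.7 rad) (angle between any of vial, spice_jar, grinder, dressing_bottle's own z axis and vertical above 0.7 rad).
It fails at once if a seasoning is dropped into its hole: let go and falling more than 30 mm above the cork ((horizontal distance between vial and well_1 below 0.03 m and z of vial in the frame of well_1 above 0.03 m and linear speed of vial above 0.25 m/s and contact force between the fingers and vial below 0.3 N) or (horizontal distance between spice_jar and well_2 below 0.03 m and z of spice_jar in the frame of well_2 above 0.03 m and linear speed of spice_jar above 0.25 m/s and contact force between the fingers and spice_jar below 0.3 N) or (horizontal distance between grinder and well_3 below 0.03 m and z of grinder in the frame of well_3 above 0.03 m and linear speed of grinder above 0.25 m/s and contact force between the fingers and grinder below 0.3 N) or (horizontal distance between dressing_bottle and well_4 below 0.03 m and z of dressing_bottle in the frame of well_4 above 0.03 m and linear speed of dressing_bottle above 0.25 m/s and contact force between the fingers and dressing_bottle below 0.3 N)).
It fails at once if the mug or the tin is shifted by more than 30 mm or tipped (distance of any of mug, tin from where it was at the start of the episode above 0.03 m or angle between any of mug, tin's own z axis and vertical above 0.3 rad).
It also fails if it takes over 96 s, if anything falls off the work surface, if the arm or the gripper's body presses on something with over 40 N, if the wrist force passes 120 N, or if a joint passes its speed limit or range.

### The arm

A 6-joint arm with a two-finger parallel gripper is mounted at the origin on a cart in front of the work surface, level with it; the furniture and walls round the work are solid. World frame = base frame: x ahead of the robot, y to its left, z up, the work surface at z = 0. Lengths are in m, angles in degrees, forces in N, time in s.
With the tool pointing down it reaches from about 0.3 to 0.775 m from the base axis. Payload 14.6 kg.
Tool frame: the origin (TCP) lies midway between the tips of the shut fingers; the grasp point (between the pads) lies 19 mm behind it (tcp_to_grasp is the distance from the TCP to the grasp point, in m); z points along the fingers, y is the line along which they close (so a half turn about z gives the same grasp; the last joint's range is limited). The gripper opens to 85 mm and grips with 20 to 120 N. Pads are 22 mm wide; open, the fingers measure 114 mm over their backs; the gripper's body (76 mm by 85 mm) begins 54 mm behind the grasp point. The pads swing forward as they close: fully open they stand 13 mm farther back than shut.
Start: joints at [-79.16, 17.183, 87.147, -0, 75.671, -3.816], TCP at [0.139, -0.532, 0.21] pointing down, gripper open.
Joint ranges: [-173.82, 173.82], [-45.26, 126.66], [13.44, 144.39], [-59.66, 239.66], [0, 175.72], [-146.38, 146.38]. Speed limits (degrees/s): [127.2, 127.2, 147.25, 180, 180, 180].

### API

Orientations are given as a 3x3 rotation matrix whose columns are the frame's x, y, z axes.
In Python, from workcell import * gives the robot as it stands.
- The arm moves only by the shell command python3 -m handwheel 'ROWS'. ROWS is a JSON object whose one key "targets" holds a list of rows, each an object of numbers: "x", "y", "z": the shift along the world's x, y, z in cm; "wx", "wy", "wz": the turn, a rotation vector about the world's x, y, z in rad; "grip": the finger opening in cm, from 0 to 8.54. In form: {"targets": [{"x": .., "y": .., "z": .., "wx": .., "wy": .., "wz": .., "grip": ..}, ...]}. A call has exactly 10 rows; each row shifts and turns the commanded pose from where the row before left it; what a row does not reach is not made up. A row lasts 1/10 s, in which the tool goes at most 50 mm and 8.59 degrees, less where a joint would pass 70% of its speed; a pose out of reach is approached as far as the arm can. A call with a gripper value outside its range is refused whole. The fingers move at their own pace and stop on an object; the grip force is fixed at half the most. Time passes only in rows, so rows that do not move let the fingers close, or fill a call up. It gives the time, the measured TCP pose, the force, the opening and the grip force at its end, in the units of the state.
- read_state(): the state, without advancing time (a new reading comes with each control period).
- grab_frame(name): name is "side" or "top" or "wrist"; returns a dict with "img" (384x512x3 uint8, red, green, blue), "z_map" (384x512 float32, m along the optical axis (not along the pixel's ray), 0 where there is no reading), "fx", "fy", "cx", "cy" (pixels), "R" (3x3) and "t" (3): a world point X has camera coordinates R X + t. Camera axes: x right, y down, z forward; pixel columns grow to the right and rows downward; lengths in m; the calibration is good to about 2 mm. A picture is of the moment at which its call begins.
- job_done(): hands the job in; it is judged then, once.
The state is a dict: "t": time; "qpos": joint angles; "qvel": joint speeds; "joint_torque": joint torques, N m; "eef_pos": TCP position; "orientation": TCP orientation; "ft_force": force on the tool from outside, world axes, zero at the start; "ft_torque": the same for the moment, N m; "width": finger opening in m; "grasp_force": force on a finger pad.
Only numpy, scipy, OpenCV 4.12 (cv2) and the standard library are available. Lean on these libraries where they do the work, as an engineer would, in place of code of your own. Each camera call takes 0.05 s, during which the arm holds its last target. There are 200 camera calls.

## Working session

There is one attempt and no reset: what is moved stays moved. The work goes in short steps, Python scripts to look and compute and a shell command to move; the robot and the scene stay as the last step left them, time stands still between calls to the robot, and variables do not carry over. Pictures are saved under pics/ and viewed, at most 14 in all, crops included, and the job is handed in when it is done.

```bash
mkdir -p pics
cat > h.py <<'E'
from workcell import *
import numpy as np, cv2, pickle
def shot(n,tag):
    f=grab_frame(n); pickle.dump(f,open(f'pics/{tag}.pkl','wb')); cv2.imwrite(f'pics/{tag}.png',f['img'][:,:,::-1]); return f
def cloud(f):
    z=f['z_map']; v,u=np.mgrid[:z.shape[0],:z.shape[1]]
    c=np.stack([(u-f['cx'])/f['fx']*z,(v-f['cy'])/f['fy']*z,z],-1)
    P=(c-np.array(f['t']))@np.array(f['R']); P[z==0]=np.nan; return P
E
python3 - <<'E'
from h import *
a=shot('top','top0');b=shot('side','side0')
for f in(a,b): print(np.round(-np.array(f['R']).T@f['t'],3),f['fx'])
s=read_state();print(s['eef_pos'],s['orientation'],s['width'],s['t'])
E
```

```text
[ 0.451 -0.078  1.01 ] 395.35435241012226
[-0.007  0.876  0.533] 448.41144786415055
[ 0.13910065 -0.5318878   0.2095872 ] [[ 9.67465909e-01  2.53001329e-01 -2.03998792e-04]
 [ 2.53001406e-01 -9.67465400e-01  9.94533847e-04]
 [ 5.42566126e-05 -1.01378957e-03 -9.99999485e-01]] 0.08523332265344447 0.1
```

View pics/top0.png

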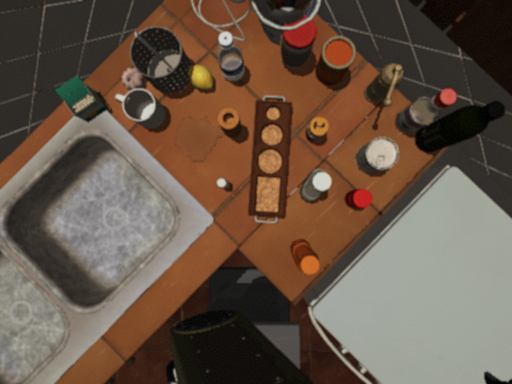

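View pics/side0.png

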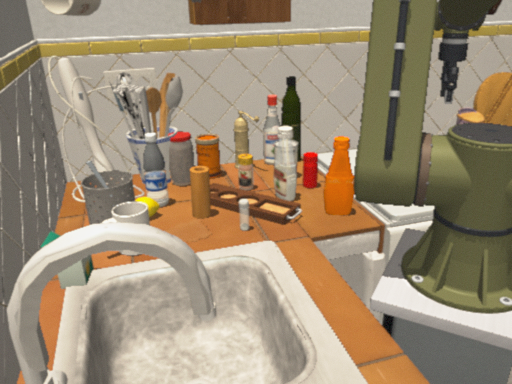

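The top picture shows these candidates:
- **Dressing bottle:** the white cap at (320,181) fits. The orange one at (306,258) and the blue/white one at (228,45) do not.
- **Spice jar:** the yellow lid at (318,127) fits. The red one at (360,198) does not.
- **Grinder:** (229,119).
- **Vial:** (222,183).
- **Caddy:** the narrow hole is at (273,114) and the oblong one at (268,195).
- **Bystanders:** the mug is at (142,108) and the tin at (380,154).

I'll confirm this in an enlarged crop.

Run:
```python
from h import *
f=pickle.load(open('pics/top0.pkl','rb'));P=cloud(f)
cv2.imwrite('pics/crop.png',cv2.resize(f['img'][85:285,190:410,::-1],None,fx=3.0,fy=3.0,interpolation=cv2.INTER_CUBIC)[:600])
for n,(u,v) in dict(vial=(222,183),vial2=(225,184),spice=(318,127),grind=(229,117),cap=(321,181),red=(360,198),tin=(380,154),mug=(142,108),w1=(273,114),w2=(272,134),w3=(270,161),w4=(268,195),counter=(330,230)).items(): print(n,np.round(P[v,u],3))
# tops by height bands
def band(n,u,v,r,z0,z1):
    M=np.zeros(P.shape[:2],bool);M[v-r:v+r,u-r:u+r]=1
    M&=(P[...,2]>z0)&(P[...,2]<z1); q=P[M]
    print(n,len(q),'centroid',np.round(q.mean(0),4),'mid',np.round((q.min(0)+q.max(0))/2,4),'size',np.round(np.ptp(q,axis=0),3))
band('vial',222,183,10,.07,.1);band('spice',318,127,16,.095,.11);band('grind',229,117,18,.122,.14);band('cap',320,181,16,.195,.215)
band('tin',380,154,22,.1,.12)
M=np.zeros(P.shape[:2],bool);M[100:215,248:296]=1
M&=(P[...,2]>.019)&(P[...,2]<.03);q=P[M][:,:2].astype(np.float32)
hsv=cv2.minAreaRect(q);print('caddy',hsv,np.round(cv2.boxPoints(hsv),4).tolist())
# cork regions
hs=cv2.cvtColor(f['img'],cv2.COLOR_RGB2HSV)
for n,(u,v) in dict(w1=(273,114),w2=(272,134),w3=(270,161),w4=(268,195)).items(): print(n,hs[v,u])
print(hs[145,258],hs[148,283])
```

```text
vial [0.503 0.025 0.076]
vial2 [0.501 0.018 0.077]
spice [ 0.629 -0.2    0.102]
grind [0.657 0.007 0.092]
cap [ 0.498 -0.191  0.205]
red [ 0.465 -0.293  0.101]
tin [ 0.565 -0.339  0.106]
mug [0.702 0.239 0.009]
w1 [ 0.682 -0.098  0.008]
w2 [ 0.631 -0.095  0.009]
w3 [ 0.561 -0.09   0.012]
w4 [ 0.475 -0.084  0.01 ]
counter [ 0.386 -0.24   0.001]
vial 84 centroid [0.5042 0.0267 0.0774] mid [0.5043 0.0266 0.0765] size [0.022 0.022 0.012]
spice 283 centroid [ 0.6313 -0.2014  0.1015] mid [ 0.6316 -0.2017  0.1009] size [0.042 0.044 0.011]
grind 285 centroid [0.6466 0.0054 0.129 ] mid [0.6462 0.0056 0.1278] size [0.047 0.046 0.011]
cap 285 centroid [ 0.4978 -0.1911  0.204 ] mid [ 0.4983 -0.1918  0.202 ] size [0.037 0.038 0.012]
tin 861 centroid [ 0.5665 -0.3431  0.1062] mid [ 0.5665 -0.3425  0.1065] size [0.073 0.074 0.012]
caddy ((0.5697123408317566, -0.08914593607187271), (0.09203911572694778, 0.29066088795661926), 85.76304626464844) [[0.4214000105857849, -0.12430000305175781], [0.7111999988555908, -0.14579999446868896], [0.7179999947547913, -0.05400000140070915], [0.42820000648498535, -0.032499998807907104]]
w1 [ 14 147 181]
w2 [ 14 142 185]
w3 [ 14 144 184]
w4 [ 14 145 181]
[  9 168  76] [ 10 174  82]
```

View pics/crop.png

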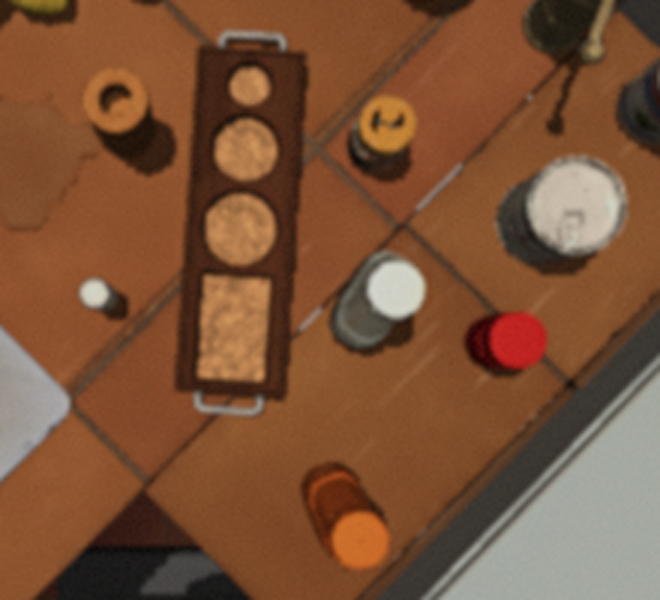

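The crop confirms all four. Next I'll fit the holes and the bottle's yaw.

Run:
```python
from h import *
f=pickle.load(open('pics/top0.pkl','rb'));P=cloud(f)
hs=cv2.cvtColor(f['img'],cv2.COLOR_RGB2HSV)
R=np.array(f['R']);t=np.array(f['t']);C=-R.T@t
obs=[]
M=(hs[...,2]>130).astype(np.uint8); M[:,:250]=0;M[:,291:]=0;M[:106]=0;M[215:]=0
n,l,st,ce=cv2.connectedComponentsWithStats(M,connectivity=4)
for i in range(1,n):
    if st[i,4]>60:
        u,v=ce[i]; d=R.T@np.array([(u-f['cx'])/f['fx'],(v-f['cy'])/f['fy'],1]); X=C+d*(.010-C[2])/d[2]
        print(ce[i],st[i],np.round(X,4)); obs.append(X[:2])
obs=np.array(sorted(obs,key=lambda a:-a[0]))
# also direct depth
s=np.array([0,54.5,122,206])/1000
if len(obs)==4:
    m=obs.mean(0);d=((s-s.mean())[:,None]*(obs-m)).sum(0);d/=np.linalg.norm(d)
    W=m+(s-s.mean())[:,None]*d; print('dir',d,np.degrees(np.arctan2(*(-d)[::-1])));print(np.round(W,4)); print(np.round((obs-W)*1000,1))
    th=np.arctan2(-d[1],-d[0])
for n in('top0','side0'):
    g=pickle.load(open(f'pics/{n}.pkl','rb'));Q=cloud(g).reshape(-1,3)
    q=Q[(np.hypot(Q[:,0]-.498,Q[:,1]+.191)<.06)]
    for a,b in((.02,.06),(.06,.1),(.1,.13),(.13,.15),(.15,.17),(.19,.21)):
        w=q[(q[:,2]>a)&(q[:,2]<b)]
        if len(w)>8: r=cv2.minAreaRect(w[:,:2].astype(np.float32)); print(n,a,len(w),np.round(w[:,:2].min(0),3),np.round(w[:,:2].max(0),3),np.round(r[0],3),np.round(r[1],3),round(r[2],1))
```

```text
[251.25698324 128.37988827] [250 106   5  61 179] [ 0.6457 -0.0426  0.01  ]
[272.872 113.408] [267 108  13  12 125] [ 0.6836 -0.0981  0.01  ]
[271.53918495 134.64576803] [262 125  20  20 319] [ 0.629  -0.0942  0.01  ]
[269.77882353 161.02117647] [259 150  23  23 425] [ 0.5616 -0.0891  0.01  ]
[289.47692308 179.41538462] [288 156   3  39  65] [ 0.5144 -0.1385  0.01  ]
[267.47162162 194.04189189] [256 177  24  35 740] [ 0.4779 -0.0826  0.01  ]
[288.63492063 206.53968254] [286 197   5  18  63] [ 0.4459 -0.1356  0.01  ]
top0 0.02 14 [ 0.462 -0.188] [ 0.531 -0.161] [ 0.498 -0.172] [0.02  0.071] 81.3
top0 0.06 93 [ 0.461 -0.196] [ 0.533 -0.159] [ 0.498 -0.177] [0.034 0.072] 87.6
top0 0.1 159 [ 0.463 -0.216] [ 0.532 -0.163] [ 0.498 -0.192] [0.041 0.071] 58.5
top0 0.13 53 [ 0.472 -0.194] [ 0.525 -0.169] [ 0.498 -0.181] [0.025 0.053] 89.6
top0 0.15 37 [ 0.475 -0.195] [ 0.502 -0.171] [ 0.486 -0.18 ] [0.032 0.012] 40.4
top0 0.19 301 [ 0.478 -0.211] [ 0.518 -0.172] [ 0.497 -0.191] [0.037 0.038] 64.9
side0 0.02 277 [ 0.459 -0.195] [ 0.535 -0.156] [ 0.497 -0.174] [0.076 0.038] 2.0
side0 0.06 309 [ 0.46  -0.199] [ 0.535 -0.156] [ 0.5   -0.176] [0.033 0.078] 79.5
side0 0.1 217 [ 0.464 -0.194] [ 0.529 -0.159] [ 0.497 -0.177] [0.032 0.065] 87.0
side0 0.13 118 [ 0.471 -0.192] [ 0.52  -0.165] [ 0.495 -0.178] [0.048 0.026] 4.7
side0 0.15 111 [ 0.476 -0.197] [ 0.516 -0.168] [ 0.494 -0.18 ] [0.04  0.026] 15.1
side0 0.19 124 [ 0.477 -0.209] [ 0.515 -0.17 ] [ 0.497 -0.189] [0.038 0.038] 80.4
```

Run:
```python
from h import *
o=np.array([[.6836,-.0981],[.629,-.0942],[.5616,-.0891],[.4779,-.0826]])
s=np.array([0,54.5,122,206])/1000;m=o.mean(0);d=((s-s.mean())[:,None]*(o-m)).sum(0);d/=np.linalg.norm(d)
W=m+(s-s.mean())[:,None]*d;print(np.round(W,4).tolist(),np.degrees(np.arctan2(-d[1],-d[0])),np.round((o-W)*1e3,1).tolist())
for n in('side0','top0'):
    Q=cloud(pickle.load(open(f'pics/{n}.pkl','rb'))).reshape(-1,3)
    q=Q[(np.hypot(Q[:,0]-.498,Q[:,1]+.191)<.06)&(Q[:,2]>.03)&(Q[:,2]<.1)]
    for x in np.arange(.458,.54,.008):
        w=q[abs(q[:,0]-x)<.004]
        if len(w): print(n,round(x,3),len(w),np.round(np.percentile(w[:,1],[10,50,90]),4))
```

```text
[[0.6834, -0.0982], [0.629, -0.0941], [0.5617, -0.089], [0.478, -0.0827]] -4.318186320420308 [[0.2, 0.1], [-0.0, -0.1], [-0.1, -0.1], [-0.1, 0.1]]
side0 0.458 24 [-0.1819 -0.1796 -0.1754]
side0 0.466 109 [-0.18   -0.173  -0.1664]
side0 0.474 82 [-0.1685 -0.1629 -0.1594]
side0 0.482 62 [-0.1639 -0.1611 -0.1582]
side0 0.49 54 [-0.1651 -0.1623 -0.1596]
side0 0.498 44 [-0.1679 -0.1654 -0.1628]
side0 0.506 46 [-0.1726 -0.1693 -0.1673]
side0 0.514 36 [-0.1772 -0.1753 -0.1726]
side0 0.522 33 [-0.1833 -0.1806 -0.1777]
side0 0.53 25 [-0.1894 -0.185  -0.1824]
side0 0.538 5 [-0.1963 -0.1916 -0.1909]
top0 0.458 6 [-0.1859 -0.1807 -0.1777]
top0 0.466 19 [-0.1804 -0.1724 -0.1675]
top0 0.474 16 [-0.1661 -0.1629 -0.1609]
top0 0.482 10 [-0.1621 -0.1604 -0.1594]
top0 0.49 9 [-0.1635 -0.162  -0.1606]
top0 0.498 9 [-0.1676 -0.1656 -0.1631]
top0 0.506 9 [-0.1718 -0.1701 -0.1684]
top0 0.514 10 [-0.1782 -0.1752 -0.1735]
top0 0.522 9 [-0.1839 -0.1809 -0.1791]
top0 0.53 10 [-0.1932 -0.1877 -0.1847]
```

```bash
python3 - <<'E'
from h import *
from scipy.optimize import least_squares
Q=np.vstack([cloud(pickle.load(open(f'pics/{n}.pkl','rb'))).reshape(-1,3) for n in('side0','top0')])
q=Q[(np.hypot(Q[:,0]-.498,Q[:,1]+.191)<.06)&(Q[:,2]>.04)&(Q[:,2]<.095)][:,:2]
def r(p):
    x,y,a,n=p;c,s=np.cos(a),np.sin(a);d=q-[x,y]
    l=d@[c,s];w=d@[-s,c]
    return ((abs(l)/.04)**n+(abs(w)/.0235)**n)**(1/n)-1
for a0 in(-.3,-.6,.2):
    z=least_squares(r,[.498,-.191,a0,3],bounds=([.49,-.2,-1,1.8],[.506,-.182,1,8]),loss='soft_l1',f_scale=.05);print(z.x,z.cost,np.degrees(z.x[2]))
E
python3 -m handwheel '{"targets":[{"z":3,"grip":8.5},{"z":4,"grip":8.5},{"z":4,"grip":8.5},{"z":4,"x":1,"y":1.5,"grip":8.5},{"x":2.5,"y":3.5,"grip":8.5},{"x":2.5,"y":3.5,"grip":8.5},{"x":2.5,"y":3.5,"grip":8.5},{"x":2.5,"y":3.5,"wz":-0.1,"grip":8.5},{"x":2.5,"y":4,"wz":-0.1,"grip":8.5},{"x":2.5,"y":4,"wz":-0.1,"grip":8.5}]}'
```

```text
[ 0.49970046 -0.19366546 -0.59018788  3.12898523] 0.5011424476251464 -33.81527462410097
[ 0.49970047 -0.19366545 -0.5901885   3.12897807] 0.501142447635705 -33.81531039895488
[ 0.49970046 -0.19366545 -0.59018774  3.12898305] 0.5011424476260602 -33.81526687809479schema error: expected keys x, y, z, wx, wy, wz, grip
```

```bash
python3 -m handwheel '{"targets":[{"x":0,"y":0,"z":3,"wx":0,"wy":0,"wz":0,"grip":8.5},{"x":0,"y":0,"z":4,"wx":0,"wy":0,"wz":0,"grip":8.5},{"x":0,"y":0,"z":4,"wx":0,"wy":0,"wz":0,"grip":8.5},{"x":1,"y":1.5,"z":4,"wx":0,"wy":0,"wz":0,"grip":8.5},{"x":2.5,"y":3.5,"z":0,"wx":0,"wy":0,"wz":0,"grip":8.5},{"x":2.5,"y":3.5,"z":0,"wx":0,"wy":0,"wz":0,"grip":8.5},{"x":2.5,"y":3.5,"z":0,"wx":0,"wy":0,"wz":0,"grip":8.5},{"x":2.5,"y":3.5,"z":0,"wx":0,"wy":0,"wz":-0.1,"grip":8.5},{"x":2.5,"y":4,"z":0,"wx":0,"wy":0,"wz":-0.1,"grip":8.5},{"x":2.5,"y":4,"z":0,"wx":0,"wy":0,"wz":-0.1,"grip":8.5}]}'
```

```text
t: 1.1
eef_pos: [0.2996, -0.2954, 0.3599]
orientation: [[0.999, -0.049, -0.0], [-0.049, -0.999, 0.0], [-0.0, -0.0, -1.0]]
ft_force: [1.2, -1.3, 0.3]
width: 0.085
grasp_force: 0.0
```

```bash
python3 -m handwheel '{"targets":[{"x":2.5,"y":4,"z":0,"wx":0,"wy":0,"wz":-0.02,"grip":8.5},{"x":2.5,"y":4,"z":0,"wx":0,"wy":0,"wz":0,"grip":8.5},{"x":2.5,"y":4,"z":0,"wx":0,"wy":0,"wz":0,"grip":8.5},{"x":2.5,"y":4,"z":0,"wx":0,"wy":0,"wz":0,"grip":8.5},{"x":2.5,"y":4,"z":0,"wx":0,"wy":0,"wz":0,"grip":8.5},{"x":2.5,"y":4,"z":-2,"wx":0,"wy":0,"wz":0,"grip":8.5},{"x":2.5,"y":4,"z":-3,"wx":0,"wy":0,"wz":0,"grip":8.5},{"x":2,"y":3,"z":-3,"wx":0,"wy":0,"wz":0,"grip":8.5},{"x":0.5,"y":1,"z":-4,"wx":0,"wy":0,"wz":0,"grip":8.5},{"x":0,"y":0,"z":-4,"wx":0,"wy":0,"wz":0,"grip":8.5}]}'
python3 - <<'E'
from h import *
shot('wrist','w0'); s=read_state(); print(s['eef_pos'])
E
```

```text
t: 2.1
eef_pos: [0.4961, 0.0193, 0.2018]
orientation: [[0.998, -0.062, -0.0], [-0.062, -0.998, 0.0], [-0.0, -0.0, -1.0]]
ft_force: [0.2, -0.2, -0.5]
width: 0.0852
grasp_force: 0.0
[0.49330924 0.01868195 0.19538426]
```

View pics/w0.png

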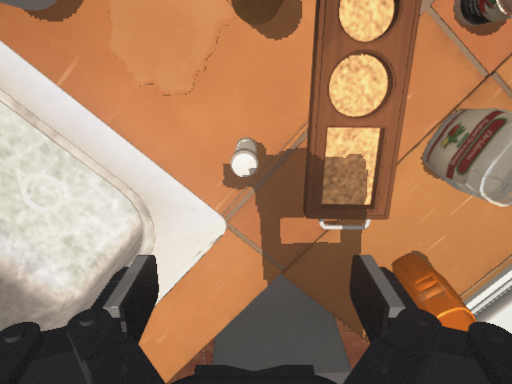

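The wrist view shows the vial upright at (245,160) with the fingers clear on either side. I'll cross-check its position and the holes' with the wrist calibration.

Run:
```python
from h import *
f=pickle.load(open('pics/w0.pkl','rb'));P=cloud(f)
def band(n,u,v,r,z0,z1):
    q=P[v-r:v+r,u-r:u+r].reshape(-1,3);q=q[(q[:,2]>z0)&(q[:,2]<z1)]
    print(n,len(q),np.round(q.mean(0),4),np.round((q.min(0)+q.max(0))/2,4),np.round(np.ptp(q,axis=0),3))
band('vialtop',245,155,22,.075,.09);band('vialside',245,150,22,.02,.06)
hs=cv2.cvtColor(f['img'],cv2.COLOR_RGB2HSV)
R=np.array(f['R']);t=np.array(f['t']);C=-R.T@t
for u,v in((359,85),(367,10)): print(P[v,u])
g=(abs(P[...,2]-.010)<.004)&(hs[...,2]>150);n,l,st,ce=cv2.connectedComponentsWithStats(g.astype(np.uint8))
for i in range(1,n):
    if st[i,4]>800: q=P[l==i];print(st[i],np.round((q.min(0)+q.max(0))/2,4),np.round(q.mean(0),4))
print(read_state()['eef_pos'],C)
```

```text
vialtop 519 [0.5056 0.0271 0.0774] [0.5053 0.027  0.0775] [0.022 0.023 0.005]
vialside 185 [0.5147 0.0257 0.0407] [0.5126 0.027  0.0398] [0.009 0.022 0.04 ]
[ 0.56264045 -0.09100657  0.00919005]
[ 0.63000069 -0.09648848  0.00765523]
[ 339    0   55   42 1889] [ 0.6213 -0.0957  0.0091] [ 0.6233 -0.095   0.009 ]
[ 329   53   59   64 2899] [ 0.562  -0.0904  0.009 ] [ 0.5625 -0.09    0.009 ]
[ 325  128   56   77 2530] [ 0.4776 -0.0859  0.0093] [ 0.4901 -0.089   0.0091]
[0.49330924 0.01868195 0.19538426] [0.57942833 0.01362223 0.36454887]
```

```bash
python3 -m handwheel '{"targets":[{"x":0.6,"y":0.4,"z":-1,"wx":0,"wy":0,"wz":-0.013,"grip":8.5},{"x":0.6,"y":0.4,"z":-2,"wx":0,"wy":0,"wz":0,"grip":8.5},{"x":0,"y":0,"z":-2,"wx":0,"wy":0,"wz":0,"grip":8.5},{"x":0,"y":0,"z":-1,"wx":0,"wy":0,"wz":0,"grip":8.5},{"x":0,"y":0,"z":0,"wx":0,"wy":0,"wz":0,"grip":8.5},{"x":0,"y":0,"z":0,"wx":0,"wy":0,"wz":0,"grip":8.5},{"x":0,"y":0,"z":0,"wx":0,"wy":0,"wz":0,"grip":8.5},{"x":0,"y":0,"z":0,"wx":0,"wy":0,"wz":0,"grip":8.5},{"x":0,"y":0,"z":0,"wx":0,"wy":0,"wz":0,"grip":8.5},{"x":0,"y":0,"z":0,"wx":0,"wy":0,"wz":0,"grip":8.5}]}'
```

```text
t: 3.15
eef_pos: [0.508, 0.0257, 0.144]
orientation: [[0.997, -0.077, 0.0], [-0.077, -0.997, -0.0], [0.0, -0.0, -1.0]]
ft_force: [-0.1, 0.5, 0.1]
width: 0.0853
grasp_force: 0.0
```

```bash
python3 -m handwheel '{"targets":[{"x":-0.3,"y":0.1,"z":-1,"wx":0,"wy":0,"wz":0,"grip":8.5},{"x":0,"y":0,"z":-2,"wx":0,"wy":0,"wz":0,"grip":8.5},{"x":0,"y":0,"z":-2.5,"wx":0,"wy":0,"wz":0,"grip":8.5},{"x":0,"y":0,"z":-2,"wx":0,"wy":0,"wz":0,"grip":8.5},{"x":0,"y":0,"z":-2,"wx":0,"wy":0,"wz":0,"grip":8.5},{"x":0,"y":0,"z":-1.4,"wx":0,"wy":0,"wz":0,"grip":8.5},{"x":0,"y":0,"z":-0.6,"wx":0,"wy":0,"wz":0,"grip":8.5},{"x":0,"y":0,"z":0,"wx":0,"wy":0,"wz":0,"grip":8.5},{"x":0,"y":0,"z":0,"wx":0,"wy":0,"wz":0,"grip":8.5},{"x":0,"y":0,"z":0,"wx":0,"wy":0,"wz":0,"grip":8.5}]}'
python3 -m handwheel '{"targets":[{"x":0,"y":0,"z":0,"wx":0,"wy":0,"wz":0,"grip":4},{"x":0,"y":0,"z":0,"wx":0,"wy":0,"wz":0,"grip":3},{"x":0,"y":0,"z":0,"wx":0,"wy":0,"wz":0,"grip":2},{"x":0,"y":0,"z":0,"wx":0,"wy":0,"wz":0,"grip":1.5},{"x":0,"y":0,"z":0,"wx":0,"wy":0,"wz":0,"grip":1.5},{"x":0,"y":0,"z":0,"wx":0,"wy":0,"wz":0,"grip":1.5},{"x":0,"y":0,"z":0,"wx":0,"wy":0,"wz":0,"grip":1.5},{"x":0,"y":0,"z":0,"wx":0,"wy":0,"wz":0,"grip":1.5},{"x":0,"y":0,"z":0,"wx":0,"wy":0,"wz":0,"grip":1.5},{"x":0,"y":0,"z":0,"wx":0,"wy":0,"wz":0,"grip":1.5}]}'
```

```text
t: 4.15
eef_pos: [0.5053, 0.0267, 0.0294]
orientation: [[0.997, -0.077, 0.001], [-0.077, -0.997, -0.0], [0.001, -0.0, -1.0]]
ft_force: [0.5, 0.1, 0.4]
width: 0.085
grasp_force: 0.0
t: 5.15
eef_pos: [0.5052, 0.0267, 0.029]
orientation: [[0.997, -0.077, 0.001], [-0.077, -0.997, -0.0], [0.001, -0.0, -1.0]]
ft_force: [-0.7, 0.2, 5.4]
width: 0.0206
grasp_force: 58.8
```

```bash
python3 -m handwheel '{"targets":[{"x":0,"y":0,"z":0.5,"wx":0,"wy":0,"wz":0,"grip":1.5},{"x":0,"y":0,"z":1.5,"wx":0,"wy":0,"wz":0,"grip":1.5},{"x":0,"y":0,"z":2,"wx":0,"wy":0,"wz":0,"grip":1.5},{"x":0,"y":0,"z":2,"wx":0,"wy":0,"wz":0,"grip":1.5},{"x":1,"y":-0.7,"z":1.5,"wx":0,"wy":0,"wz":0,"grip":1.5},{"x":2,"y":-1.4,"z":0.5,"wx":0,"wy":0,"wz":0,"grip":1.5},{"x":2.5,"y":-1.75,"z":0,"wx":0,"wy":0,"wz":0,"grip":1.5},{"x":2.5,"y":-1.75,"z":0,"wx":0,"wy":0,"wz":0,"grip":1.5},{"x":2.5,"y":-1.75,"z":0,"wx":0,"wy":0,"wz":0,"grip":1.5},{"x":2.5,"y":-1.75,"z":0,"wx":0,"wy":0,"wz":0,"grip":1.5}]}'
python3 -m handwheel '{"targets":[{"x":2,"y":-1.4,"z":0,"wx":0,"wy":0,"wz":0,"grip":1.5},{"x":1.5,"y":-1,"z":0,"wx":0,"wy":0,"wz":0,"grip":1.5},{"x":1,"y":-0.7,"z":0,"wx":0,"wy":0,"wz":0,"grip":1.5},{"x":0.4,"y":-0.4,"z":0,"wx":0,"wy":0,"wz":0,"grip":1.5},{"x":0,"y":0,"z":0,"wx":0,"wy":0,"wz":0,"grip":1.5},{"x":0,"y":0,"z":0,"wx":0,"wy":0,"wz":0,"grip":1.5},{"x":0,"y":0,"z":0,"wx":0,"wy":0,"wz":0,"grip":1.5},{"x":0,"y":0,"z":0,"wx":0,"wy":0,"wz":0,"grip":1.5},{"x":0,"y":0,"z":0,"wx":0,"wy":0,"wz":0,"grip":1.5},{"x":0,"y":0,"z":0,"wx":0,"wy":0,"wz":0,"grip":1.5}]}'
python3 - <<'E'
from h import *
a=shot('wrist','w1');b=shot('side','s1')
cv2.imwrite('pics/w1s.png',np.hstack([a['img'][:,:,::-1][:,60:460],cv2.resize(b['img'][100:292,150:350,::-1],(400,384))]))
E
```

```text
t: 6.15
eef_pos: [0.6356, -0.065, 0.1086]
orientation: [[0.997, -0.077, -0.001], [-0.077, -0.997, 0.0], [-0.001, -0.0, -1.0]]
ft_force: [0.6, -0.5, 0.1]
width: 0.0208
grasp_force: 58.9
t: 7.15
eef_pos: [0.6839, -0.0992, 0.1088]
orientation: [[0.997, -0.077, 0.0], [-0.077, -0.997, -0.0], [0.0, 0.0, -1.0]]
ft_force: [-0.2, 0.2, -1.1]
width: 0.0209
grasp_force: 58.9
```

View pics/w1s.png

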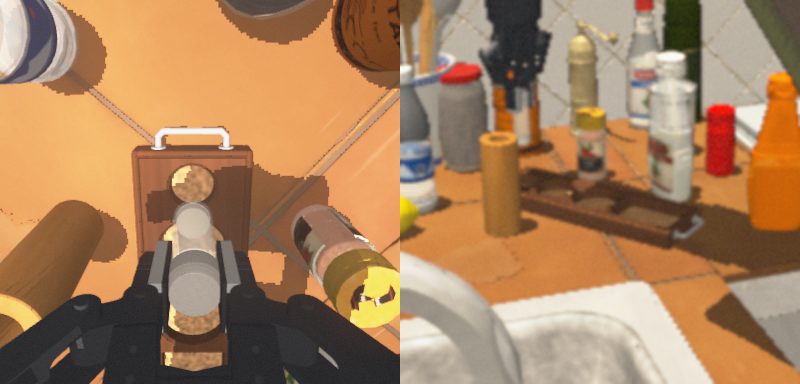

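The vial hangs upright in the fingers, foot at (193,222), with the narrow hole ahead at (192,183). I'll check the alignment numerically.

```bash
cat >> h.py <<'E'
def held(tag,u0,u1,v0,v1,bins):
    P=cloud(pickle.load(open(f'pics/{tag}.pkl','rb')));q=P[v0:v1,u0:u1].reshape(-1,3)
    for a,b in bins:
        w=q[(q[:,2]>a)&(q[:,2]<b)]
        if len(w)>5: print(a,len(w),'xmin/max',np.round([w[:,0].min(),w[:,0].max()],4),'ymid',np.round((w[:,1].min()+w[:,1].max())/2,4),'yext',round(np.ptp(w[:,1]),4))
def corks(tag,minA=400):
    f=pickle.load(open(f'pics/{tag}.pkl','rb'));P=cloud(f);v=f['img'].max(-1)
    g=(abs(P[...,2]-.010)<.004)&(abs(P[...,1]+.09)<.04);n,l,st,ce=cv2.connectedComponentsWithStats(g.astype(np.uint8))
    for i in range(1,n):
        if st[i,4]>minA: q=P[l==i];print('cork',st[i],np.round((q.min(0)+q.max(0))/2,4),np.round(np.ptp(q,axis=0),3))
E
python3 - <<'E'
from h import *
held('w1',60+160,60+225,200,330,[(a/1000,a/1000+.01) for a in range(80,170,10)])
corks('w1')
E
```

```text
0.08 184 xmin/max [0.6858 0.6969] ymid -0.0989 yext 0.0231
0.09 263 xmin/max [0.6857 0.6968] ymid -0.0989 yext 0.0234
0.1 308 xmin/max [0.6853 0.6967] ymid -0.0992 yext 0.0231
0.11 342 xmin/max [0.6862 0.6968] ymid -0.0994 yext 0.0227
0.12 396 xmin/max [0.6881 0.6967] ymid -0.0999 yext 0.0211
0.13 653 xmin/max [0.689  0.6972] ymid -0.0998 yext 0.029
0.14 722 xmin/max [0.6897 0.6974] ymid -0.0998 yext 0.0277
0.15 2848 xmin/max [0.6728 0.6971] ymid -0.0998 yext 0.026
0.16 649 xmin/max [0.6733 0.6976] ymid -0.0994 yext 0.0251
cork [ 230  166   45   38 1319] [ 0.6828 -0.098   0.0101] [0.032 0.036 0.008]
cork [ 228  304   52   37 1193] [ 0.5492 -0.0884  0.0106] [0.039 0.049 0.007]
cork [223 353  60  18 911] [ 0.5004 -0.0843  0.0089] [0.025 0.059 0.006]
```

```bash
python3 -m handwheel '{"targets":[{"x":-0.1,"y":0.1,"z":-0.5,"wx":0,"wy":0,"wz":0,"grip":1.5},{"x":0,"y":0,"z":-1,"wx":0,"wy":0,"wz":0,"grip":1.5},{"x":0,"y":0,"z":-1.2,"wx":0,"wy":0,"wz":0,"grip":1.5},{"x":0,"y":0,"z":-1.2,"wx":0,"wy":0,"wz":0,"grip":1.5},{"x":0,"y":0,"z":-1,"wx":0,"wy":0,"wz":0,"grip":1.5},{"x":0,"y":0,"z":-0.8,"wx":0,"wy":0,"wz":0,"grip":1.5},{"x":0,"y":0,"z":-0.6,"wx":0,"wy":0,"wz":0,"grip":1.5},{"x":0,"y":0,"z":-0.4,"wx":0,"wy":0,"wz":0,"grip":1.5},{"x":0,"y":0,"z":-0.2,"wx":0,"wy":0,"wz":0,"grip":1.5},{"x":0,"y":0,"z":0,"wx":0,"wy":0,"wz":0,"grip":1.5}]}'
```

```text
t: 8.25
eef_pos: [0.6829, -0.0983, 0.0397]
orientation: [[0.997, -0.077, 0.0], [-0.077, -0.997, -0.0], [0.0, 0.0, -1.0]]
ft_force: [-0.8, -0.1, -1.1]
width: 0.02
grasp_force: 58.9
```

```bash
python3 -m handwheel '{"targets":[{"x":0,"y":0,"z":0,"wx":0,"wy":0,"wz":0,"grip":3},{"x":0,"y":0,"z":0,"wx":0,"wy":0,"wz":0,"grip":4},{"x":0,"y":0,"z":0,"wx":0,"wy":0,"wz":0,"grip":5.5},{"x":0,"y":0,"z":0,"wx":0,"wy":0,"wz":0,"grip":7},{"x":0,"y":0,"z":0,"wx":0,"wy":0,"wz":0,"grip":7},{"x":0,"y":0,"z":1,"wx":0,"wy":0,"wz":0,"grip":7},{"x":0,"y":0,"z":3,"wx":0,"wy":0,"wz":0,"grip":7},{"x":0,"y":0,"z":4,"wx":0,"wy":0,"wz":0,"grip":8.5},{"x":0,"y":0,"z":4,"wx":0,"wy":0,"wz":0,"grip":8.5},{"x":0,"y":0,"z":2,"wx":0,"wy":0,"wz":0,"grip":8.5}]}'
python3 -m handwheel '{"targets":[{"x":-0.5,"y":-1,"z":0,"wx":0,"wy":0,"wz":0,"grip":8.5},{"x":-1,"y":-2,"z":0,"wx":0,"wy":0,"wz":0,"grip":8.5},{"x":-1.5,"y":-3,"z":0,"wx":0,"wy":0,"wz":0,"grip":8.5},{"x":-1.2,"y":-2.3,"z":0,"wx":0,"wy":0,"wz":0,"grip":8.5},{"x":-0.7,"y":-1.4,"z":0,"wx":0,"wy":0,"wz":0,"grip":8.5},{"x":-0.3,"y":-0.6,"z":0,"wx":0,"wy":0,"wz":0,"grip":8.5},{"x":0,"y":0,"z":0,"wx":0,"wy":0,"wz":0,"grip":8.5},{"x":0,"y":0,"z":0,"wx":0,"wy":0,"wz":0,"grip":8.5},{"x":0,"y":0,"z":0,"wx":0,"wy":0,"wz":0,"grip":8.5},{"x":0,"y":0,"z":0,"wx":0,"wy":0,"wz":0,"grip":8.5}]}'
python3 - <<'E'
from h import *
a=shot('wrist','w2');b=shot('top','t2')
cv2.imwrite('pics/w2s.png',np.hstack([a['img'][:,:,::-1][:,60:460],cv2.resize(b['img'][90:218,215:345,::-1],(390,384))]))
P=cloud(a);m=(P[...,2]>.098)&(P[...,2]<.108)&(np.hypot(P[...,0]-.631,P[...,1]+.202)<.04);q=P[m];print(len(q),(q.min(0)+q.max(0))/2,np.ptp(q,axis=0))
E
```

```text
t: 9.25
eef_pos: [0.6838, -0.0984, 0.185]
orientation: [[0.997, -0.077, 0.006], [-0.077, -0.997, -0.001], [0.006, 0.001, -1.0]]
ft_force: [0.3, -0.3, -0.7]
width: 0.0854
grasp_force: 0.0
t: 10.25
eef_pos: [0.6312, -0.2005, 0.1796]
orientation: [[0.997, -0.076, -0.0], [-0.076, -0.997, 0.0], [-0.0, -0.0, -1.0]]
ft_force: [-1.3, -1.1, 0.2]
width: 0.0849
grasp_force: 0.0
2450 [ 0.63267874 -0.2022617   0.10083208] [0.0431358  0.04242065 0.00564064]
```

View pics/w2s.png

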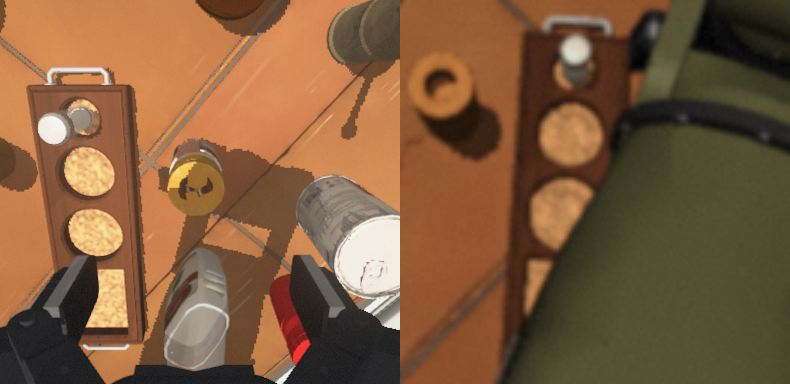

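The vial stands in the narrow hole, and the spice jar's yellow lid at (195,190) is centred between the fingers. Before I descend I'll check how far the forearm clears the bottle's cap.

Run:
```python
from h import *
P=cloud(pickle.load(open('pics/t2.pkl','rb'))); q=P.reshape(-1,3)
for r in np.arange(.3,.72,.05):
    d=np.array([.631,-.2005]);d/=np.linalg.norm(d);n=np.array([-d[1],d[0]])
    w=q[(abs(q[:,:2]@d-r)<.01)&(abs(q[:,:2]@n)<.1)&(q[:,2]>.24)]
    if len(w): print(round(r,2),np.round(w[:,2].max(),3),np.round(w[:,2].min(),3),'width',round(np.ptp(w[:,:2]@n),3))
Q=cloud(pickle.load(open('pics/s1.pkl','rb')))
```

```text
0.3 0.617 0.556 width 0.159
0.35 0.598 0.54 width 0.139
0.4 0.581 0.538 width 0.137
0.45 0.564 0.504 width 0.137
0.5 0.547 0.495 width 0.123
0.55 0.53 0.453 width 0.119
0.6 0.501 0.435 width 0.111
0.65 0.491 0.264 width 0.133
0.7 0.477 0.441 width 0.111
```

```bash
python3 -m handwheel '{"targets":[{"x":0.1,"y":-0.15,"z":-1,"wx":0,"wy":0,"wz":0,"grip":8.5},{"x":0,"y":0,"z":-2,"wx":0,"wy":0,"wz":0,"grip":8.5},{"x":0,"y":0,"z":-2.5,"wx":0,"wy":0,"wz":0,"grip":8.5},{"x":0,"y":0,"z":-2.5,"wx":0,"wy":0,"wz":0,"grip":8.5},{"x":0,"y":0,"z":-2,"wx":0,"wy":0,"wz":0,"grip":8.5},{"x":0,"y":0,"z":-1,"wx":0,"wy":0,"wz":0,"grip":8.5},{"x":0,"y":0,"z":0,"wx":0,"wy":0,"wz":0,"grip":8.5},{"x":0,"y":0,"z":0,"wx":0,"wy":0,"wz":0,"grip":8.5},{"x":0,"y":0,"z":0,"wx":0,"wy":0,"wz":0,"grip":8.5},{"x":0,"y":0,"z":0,"wx":0,"wy":0,"wz":0,"grip":8.5}]}'
python3 -m handwheel '{"targets":[{"x":0,"y":0,"z":0,"wx":0,"wy":0,"wz":0,"grip":6},{"x":0,"y":0,"z":0,"wx":0,"wy":0,"wz":0,"grip":5},{"x":0,"y":0,"z":0,"wx":0,"wy":0,"wz":0,"grip":4},{"x":0,"y":0,"z":0,"wx":0,"wy":0,"wz":0,"grip":3.5},{"x":0,"y":0,"z":0,"wx":0,"wy":0,"wz":0,"grip":3.5},{"x":0,"y":0,"z":0,"wx":0,"wy":0,"wz":0,"grip":3.5},{"x":0,"y":0,"z":0,"wx":0,"wy":0,"wz":0,"grip":3.5},{"x":0,"y":0,"z":0,"wx":0,"wy":0,"wz":0,"grip":3.5},{"x":0,"y":0,"z":0,"wx":0,"wy":0,"wz":0,"grip":3.5},{"x":0,"y":0,"z":0,"wx":0,"wy":0,"wz":0,"grip":3.5}]}'
```

```text
t: 11.35
eef_pos: [0.6323, -0.2029, 0.0708]
orientation: [[0.997, -0.077, 0.001], [-0.077, -0.997, -0.001], [0.002, 0.0, -1.0]]
ft_force: [-0.0, 0.3, -0.3]
width: 0.0851
grasp_force: 0.0
t: 12.35
eef_pos: [0.6322, -0.2028, 0.0704]
orientation: [[0.997, -0.077, 0.001], [-0.077, -0.997, -0.0], [0.001, 0.0, -1.0]]
ft_force: [-0.2, -0.1, 6.6]
width: 0.041
grasp_force: 60.5
```

```bash
python3 -m handwheel '{"targets":[{"x":0,"y":0,"z":0.5,"wx":0,"wy":0,"wz":0,"grip":3.5},{"x":0,"y":0,"z":1.5,"wx":0,"wy":0,"wz":0,"grip":3.5},{"x":0,"y":0,"z":2,"wx":0,"wy":0,"wz":0,"grip":3.5},{"x":0,"y":0.5,"z":1.5,"wx":0,"wy":0,"wz":0,"grip":3.5},{"x":0,"y":1.5,"z":0.5,"wx":0,"wy":0,"wz":0,"grip":3.5},{"x":0,"y":2.3,"z":0,"wx":0,"wy":0,"wz":0,"grip":3.5},{"x":-0.3,"y":2.5,"z":0,"wx":0,"wy":0,"wz":0,"grip":3.5},{"x":0,"y":2,"z":0,"wx":0,"wy":0,"wz":0,"grip":3.5},{"x":0,"y":1.3,"z":0,"wx":0,"wy":0,"wz":0,"grip":3.5},{"x":0,"y":0.7,"z":0,"wx":0,"wy":0,"wz":0,"grip":3.5}]}'
python3 -m handwheel '{"targets":[{"x":0,"y":0,"z":0,"wx":0,"wy":0,"wz":0,"grip":3.5},{"x":0,"y":0,"z":0,"wx":0,"wy":0,"wz":0,"grip":3.5},{"x":0,"y":0,"z":0,"wx":0,"wy":0,"wz":0,"grip":3.5},{"x":0,"y":0,"z":0,"wx":0,"wy":0,"wz":0,"grip":3.5},{"x":0,"y":0,"z":0,"wx":0,"wy":0,"wz":0,"grip":3.5},{"x":0,"y":0,"z":0,"wx":0,"wy":0,"wz":0,"grip":3.5},{"x":0,"y":0,"z":0,"wx":0,"wy":0,"wz":0,"grip":3.5},{"x":0,"y":0,"z":0,"wx":0,"wy":0,"wz":0,"grip":3.5},{"x":0,"y":0,"z":0,"wx":0,"wy":0,"wz":0,"grip":3.5},{"x":0,"y":0,"z":0,"wx":0,"wy":0,"wz":0,"grip":3.5}]}'
python3 - <<'E'
from h import *
a=shot('wrist','w3')
held('w3',180,330,150,384,[(a/1000,a/1000+.01) for a in range(50,170,10)])
corks('w3',200)
E
```

```text
t: 13.35
eef_pos: [0.6288, -0.0931, 0.1297]
orientation: [[0.997, -0.076, -0.0], [-0.076, -0.997, 0.0], [-0.0, -0.0, -1.0]]
ft_force: [-0.0, 0.5, -0.9]
width: 0.0406
grasp_force: 60.7
t: 14.35
eef_pos: [0.6289, -0.0948, 0.1298]
orientation: [[0.997, -0.077, 0.0], [-0.077, -0.997, -0.0], [0.0, 0.0, -1.0]]
ft_force: [0.4, 0.6, -1.2]
width: 0.0407
grasp_force: 60.7
0.06 127 xmin/max [0.639  0.6518] ymid -0.0956 yext 0.0367
0.07 211 xmin/max [0.6347 0.6519] ymid -0.0944 yext 0.0439
0.08 268 xmin/max [0.6354 0.6518] ymid -0.0945 yext 0.0437
0.09 298 xmin/max [0.635  0.6518] ymid -0.0949 yext 0.0433
0.1 336 xmin/max [0.6357 0.6519] ymid -0.0951 yext 0.0429
0.11 407 xmin/max [0.6317 0.652 ] ymid -0.0954 yext 0.0439
0.12 545 xmin/max [0.6302 0.6518] ymid -0.0951 yext 0.0443
0.13 487 xmin/max [0.6338 0.6519] ymid -0.0957 yext 0.0412
0.14 683 xmin/max [0.6339 0.6522] ymid -0.096 yext 0.0415
0.15 1721 xmin/max [0.6078 0.652 ] ymid -0.0954 yext 0.0648
0.16 6393 xmin/max [0.6085 0.6517] ymid -0.0962 yext 0.0652
cork [230  89  45  33 495] [ 0.6876 -0.098   0.0099] [0.027 0.036 0.008]
cork [ 221  147   64   40 1239] [ 0.6367 -0.094   0.0099] [0.036 0.055 0.008]
cork [ 223  299   60   59 2889] [ 0.4693 -0.0818  0.01  ] [0.076 0.062 0.008]
```

View pics/w3.png

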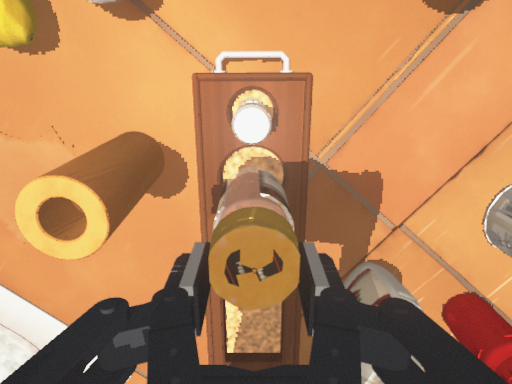

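The vial stands in hole 1, and the held jar is upright and centred over hole 2. I'll lower it now.

```bash
python3 -m handwheel '{"targets":[{"x":-0.05,"y":0.05,"z":-0.4,"wx":0,"wy":0,"wz":0,"grip":3.5},{"x":0,"y":0,"z":-0.8,"wx":0,"wy":0,"wz":0,"grip":3.5},{"x":0,"y":0,"z":-0.8,"wx":0,"wy":0,"wz":0,"grip":3.5},{"x":0,"y":0,"z":-0.8,"wx":0,"wy":0,"wz":0,"grip":3.5},{"x":0,"y":0,"z":-0.7,"wx":0,"wy":0,"wz":0,"grip":3.5},{"x":0,"y":0,"z":-0.6,"wx":0,"wy":0,"wz":0,"grip":3.5},{"x":0,"y":0,"z":-0.4,"wx":0,"wy":0,"wz":0,"grip":3.5},{"x":0,"y":0,"z":-0.3,"wx":0,"wy":0,"wz":0,"grip":3.5},{"x":0,"y":0,"z":-0.05,"wx":0,"wy":0,"wz":0,"grip":3.5},{"x":0,"y":0,"z":0,"wx":0,"wy":0,"wz":0,"grip":3.5}]}'
```

```text
t: 15.4
eef_pos: [0.6285, -0.0943, 0.0814]
orientation: [[0.997, -0.077, 0.0], [-0.077, -0.997, -0.0], [0.0, 0.0, -1.0]]
ft_force: [-0.1, -0.2, -1.2]
width: 0.0401
grasp_force: 60.6
```

```bash
python3 -m handwheel '{"targets":[{"x":0,"y":0,"z":0,"wx":0,"wy":0,"wz":0,"grip":5},{"x":0,"y":0,"z":0,"wx":0,"wy":0,"wz":0,"grip":6},{"x":0,"y":0,"z":0,"wx":0,"wy":0,"wz":0,"grip":7},{"x":0,"y":0,"z":0,"wx":0,"wy":0,"wz":0,"grip":8.5},{"x":0,"y":0,"z":0.5,"wx":0,"wy":0,"wz":0,"grip":8.5},{"x":0,"y":0,"z":1.5,"wx":0,"wy":0,"wz":0,"grip":8.5},{"x":0,"y":0,"z":3,"wx":0,"wy":0,"wz":0,"grip":8.5},{"x":0,"y":0,"z":4,"wx":0,"wy":0,"wz":0,"grip":8.5},{"x":0,"y":0,"z":3,"wx":0,"wy":0,"wz":0,"grip":8.5},{"x":0,"y":1,"z":1,"wx":0,"wy":0,"wz":0,"grip":8.5}]}'
python3 -m handwheel '{"targets":[{"x":0.45,"y":2,"z":0,"wx":0,"wy":0,"wz":0,"grip":8.5},{"x":0.5,"y":2.5,"z":0,"wx":0,"wy":0,"wz":0,"grip":8.5},{"x":0.5,"y":2.5,"z":0,"wx":0,"wy":0,"wz":0,"grip":8.5},{"x":0.4,"y":1.5,"z":0,"wx":0,"wy":0,"wz":0,"grip":8.5},{"x":0,"y":0.5,"z":0,"wx":0,"wy":0,"wz":0,"grip":8.5},{"x":0,"y":0,"z":0,"wx":0,"wy":0,"wz":0,"grip":8.5},{"x":0,"y":0,"z":0,"wx":0,"wy":0,"wz":0,"grip":8.5},{"x":0,"y":0,"z":0,"wx":0,"wy":0,"wz":0,"grip":8.5},{"x":0,"y":0,"z":0,"wx":0,"wy":0,"wz":0,"grip":8.5},{"x":0,"y":0,"z":0,"wx":0,"wy":0,"wz":0,"grip":8.5}]}'
python3 - <<'E'
from h import *
a=shot('wrist','w4')
P=cloud(a);m=(P[...,2]>.125)&(P[...,2]<.135)&(np.hypot(P[...,0]-.647,P[...,1]-.006)<.045);q=P[m];print(len(q),(q.min(0)+q.max(0))/2,np.ptp(q,axis=0))
m=(P[...,2]>.105)&(P[...,2]<.116)&(np.hypot(P[...,0]-.629,P[...,1]+.094)<.035);q=P[m];print('spice',len(q),(q.min(0)+q.max(0))/2,np.ptp(q,axis=0),q[:,2].max())
corks('w4')
E
```

```text
t: 16.4
eef_pos: [0.6294, -0.0851, 0.2164]
orientation: [[0.997, -0.078, 0.006], [-0.078, -0.997, -0.001], [0.006, 0.001, -1.0]]
ft_force: [-0.5, -0.3, -0.4]
width: 0.0846
grasp_force: 0.0
t: 17.4
eef_pos: [0.6469, 0.0052, 0.2112]
orientation: [[0.997, -0.078, -0.0], [-0.078, -0.997, -0.0], [-0.0, 0.0, -1.0]]
ft_force: [0.2, 0.1, -0.1]
width: 0.085
grasp_force: 0.0
2322 [0.64772983 0.00507996 0.12816065] [0.0488604  0.0487023  0.00613275]
spice 2155 [ 0.62926904 -0.09325924  0.10931047] [0.0437682  0.04342809 0.00859442] 0.11360767702555456
cork [ 315  199   53   46 1712] [ 0.5588 -0.0901  0.0103] [0.057 0.06  0.007]
cork [ 311  255   45   59 2228] [ 0.4738 -0.0803  0.0102] [0.086 0.056 0.008]
```

View pics/w4.png

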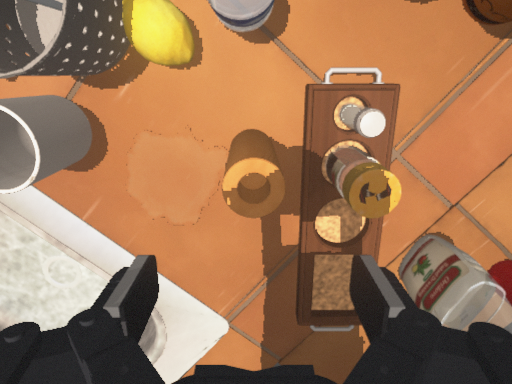

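Vial and jar stand in holes 1 and 2, and the grinder at (253,185) is centred between the fingers. I'll descend and grip it.

```bash
python3 -m handwheel '{"targets":[{"x":0.05,"y":0,"z":-1,"wx":0,"wy":0,"wz":0,"grip":8.5},{"x":0,"y":0,"z":-2,"wx":0,"wy":0,"wz":0,"grip":8.5},{"x":0,"y":0,"z":-2.5,"wx":0,"wy":0,"wz":0,"grip":8.5},{"x":0,"y":0,"z":-2.8,"wx":0,"wy":0,"wz":0,"grip":8.5},{"x":0,"y":0,"z":-2.5,"wx":0,"wy":0,"wz":0,"grip":8.5},{"x":0,"y":0,"z":-1.5,"wx":0,"wy":0,"wz":0,"grip":8.5},{"x":0,"y":0,"z":0,"wx":0,"wy":0,"wz":0,"grip":8.5},{"x":0,"y":0,"z":0,"wx":0,"wy":0,"wz":0,"grip":8.5},{"x":0,"y":0,"z":0,"wx":0,"wy":0,"wz":0,"grip":8.5},{"x":0,"y":0,"z":0,"wx":0,"wy":0,"wz":0,"grip":8.5}]}'
python3 -m handwheel '{"targets":[{"x":0,"y":0,"z":0,"wx":0,"wy":0,"wz":0,"grip":6.5},{"x":0,"y":0,"z":0,"wx":0,"wy":0,"wz":0,"grip":5.5},{"x":0,"y":0,"z":0,"wx":0,"wy":0,"wz":0,"grip":4.5},{"x":0,"y":0,"z":0,"wx":0,"wy":0,"wz":0,"grip":4},{"x":0,"y":0,"z":0,"wx":0,"wy":0,"wz":0,"grip":4},{"x":0,"y":0,"z":0,"wx":0,"wy":0,"wz":0,"grip":4},{"x":0,"y":0,"z":0,"wx":0,"wy":0,"wz":0,"grip":4},{"x":0,"y":0,"z":0,"wx":0,"wy":0,"wz":0,"grip":4},{"x":0,"y":0,"z":0,"wx":0,"wy":0,"wz":0,"grip":4},{"x":0,"y":0,"z":0,"wx":0,"wy":0,"wz":0,"grip":4}]}'
```

```text
t: 18.45
eef_pos: [0.6479, 0.0057, 0.0895]
orientation: [[0.997, -0.077, 0.002], [-0.077, -0.997, -0.0], [0.002, -0.0, -1.0]]
ft_force: [-0.1, -0.2, 0.5]
width: 0.0852
grasp_force: 0.0
t: 19.45
eef_pos: [0.6479, 0.0057, 0.089]
orientation: [[0.997, -0.077, 0.002], [-0.077, -0.997, -0.0], [0.002, -0.0, -1.0]]
ft_force: [0.4, -0.7, 6.4]
width: 0.0466
grasp_force: 62.4
```

```bash
python3 -m handwheel '{"targets":[{"x":0,"y":0,"z":0.5,"wx":0,"wy":0,"wz":0,"grip":4},{"x":0,"y":0,"z":1.5,"wx":0,"wy":0,"wz":0,"grip":4},{"x":0,"y":0,"z":2,"wx":0,"wy":0,"wz":0,"grip":4},{"x":-0.5,"y":0,"z":1.5,"wx":0,"wy":0,"wz":0,"grip":4},{"x":-1.5,"y":0,"z":1,"wx":0,"wy":0,"wz":0,"grip":4},{"x":-2.2,"y":-0.3,"z":0.5,"wx":0,"wy":0,"wz":0,"grip":4},{"x":-2.2,"y":-1,"z":0,"wx":0,"wy":0,"wz":0,"grip":4},{"x":-1.5,"y":-2,"z":0,"wx":0,"wy":0,"wz":0,"grip":4},{"x":-0.7,"y":-2.4,"z":0,"wx":0,"wy":0,"wz":0,"grip":4},{"x":0,"y":-2,"z":0,"wx":0,"wy":0,"wz":0,"grip":4}]}'
python3 -m handwheel '{"targets":[{"x":0,"y":-1.2,"z":0,"wx":0,"wy":0,"wz":0,"grip":4},{"x":0,"y":-0.6,"z":0,"wx":0,"wy":0,"wz":0,"grip":4},{"x":0,"y":0,"z":0,"wx":0,"wy":0,"wz":0,"grip":4},{"x":0,"y":0,"z":0,"wx":0,"wy":0,"wz":0,"grip":4},{"x":0,"y":0,"z":0,"wx":0,"wy":0,"wz":0,"grip":4},{"x":0,"y":0,"z":0,"wx":0,"wy":0,"wz":0,"grip":4},{"x":0,"y":0,"z":0,"wx":0,"wy":0,"wz":0,"grip":4},{"x":0,"y":0,"z":0,"wx":0,"wy":0,"wz":0,"grip":4},{"x":0,"y":0,"z":0,"wx":0,"wy":0,"wz":0,"grip":4},{"x":0,"y":0,"z":0,"wx":0,"wy":0,"wz":0,"grip":4}]}'
python3 - <<'E'
from h import *
a=shot('wrist','w5')
held('w5',170,340,120,384,[(a/1000,a/1000+.01) for a in range(60,200,20)])
corks('w5',200)
E
```

```text
t: 20.45
eef_pos: [0.5604, -0.0721, 0.1593]
orientation: [[0.997, -0.077, 0.001], [-0.077, -0.997, -0.0], [0.001, 0.0, -1.0]]
ft_force: [-0.2, 0.3, -1.4]
width: 0.0471
grasp_force: 61.9
t: 21.45
eef_pos: [0.5614, -0.0893, 0.1582]
orientation: [[0.997, -0.077, -0.0], [-0.077, -0.997, 0.0], [-0.0, -0.0, -1.0]]
ft_force: [0.0, -0.4, -1.6]
width: 0.0467
grasp_force: 61.9
0.06 11 xmin/max [0.5785 0.588 ] ymid -0.086 yext 0.0356
0.08 197 xmin/max [0.5708 0.5884] ymid -0.0885 yext 0.0454
0.1 285 xmin/max [0.5714 0.619 ] ymid -0.0885 yext 0.0454
0.12 330 xmin/max [0.5701 0.5878] ymid -0.089 yext 0.0458
0.14 435 xmin/max [0.5699 0.5874] ymid -0.0894 yext 0.0457
0.16 1035 xmin/max [0.549  0.5871] ymid -0.0897 yext 0.0463
0.18 1861 xmin/max [0.5483 0.5867] ymid -0.0906 yext 0.0714
cork [231  12  44  36 507] [ 0.6792 -0.0981  0.0098] [0.025 0.036 0.007]
cork [ 220  137   66   43 1163] [ 0.5692 -0.0888  0.01  ] [0.043 0.062 0.008]
```

View pics/w5.png

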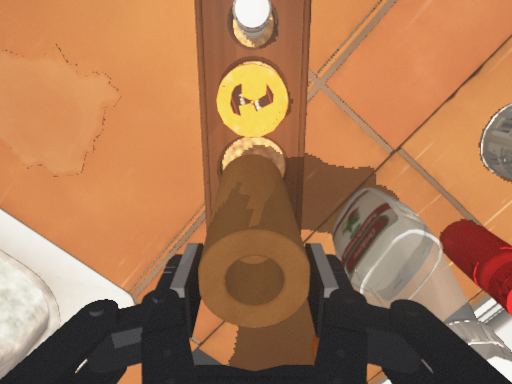

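```bash
python3 -m handwheel '{"targets":[{"x":-0.15,"y":0,"z":-0.5,"wx":0,"wy":0,"wz":0,"grip":4},{"x":0,"y":0,"z":-0.9,"wx":0,"wy":0,"wz":0,"grip":4},{"x":0,"y":0,"z":-1,"wx":0,"wy":0,"wz":0,"grip":4},{"x":0,"y":0,"z":-1,"wx":0,"wy":0,"wz":0,"grip":4},{"x":0,"y":0,"z":-0.9,"wx":0,"wy":0,"wz":0,"grip":4},{"x":0,"y":0,"z":-0.7,"wx":0,"wy":0,"wz":0,"grip":4},{"x":0,"y":0,"z":-0.5,"wx":0,"wy":0,"wz":0,"grip":4},{"x":0,"y":0,"z":-0.3,"wx":0,"wy":0,"wz":0,"grip":4},{"x":0,"y":0,"z":-0.05,"wx":0,"wy":0,"wz":0,"grip":4},{"x":0,"y":0,"z":0,"wx":0,"wy":0,"wz":0,"grip":4}]}'
```

```text
t: 22.5
eef_pos: [0.56, -0.0893, 0.0999]
orientation: [[0.997, -0.077, 0.0], [-0.077, -0.997, -0.0], [0.0, 0.0, -1.0]]
ft_force: [-0.5, 0.6, -1.4]
width: 0.0463
grasp_force: 61.9
```

```bash
python3 -m handwheel '{"targets":[{"x":0,"y":0,"z":0,"wx":0,"wy":0,"wz":0,"grip":5.5},{"x":0,"y":0,"z":0,"wx":0,"wy":0,"wz":0,"grip":6},{"x":0,"y":0,"z":0,"wx":0,"wy":0,"wz":0,"grip":7},{"x":0,"y":0,"z":0,"wx":0,"wy":0,"wz":0,"grip":7.5},{"x":0,"y":0,"z":0.5,"wx":0,"wy":0,"wz":0,"grip":7.5},{"x":0,"y":0,"z":2,"wx":0,"wy":0,"wz":0,"grip":7.5},{"x":0,"y":0,"z":4,"wx":0,"wy":0,"wz":0,"grip":8.5},{"x":0,"y":0,"z":4,"wx":0,"wy":0,"wz":0,"grip":8.5},{"x":0,"y":0,"z":4,"wx":0,"wy":0,"wz":0,"grip":8.5},{"x":0,"y":0,"z":4,"wx":0,"wy":0,"wz":0,"grip":8.5}]}'
python3 -m handwheel '{"targets":[{"x":0,"y":0,"z":0.5,"wx":0,"wy":0,"wz":0,"grip":8.5},{"x":-0.5,"y":-1,"z":0,"wx":0,"wy":0,"wz":0,"grip":8.5},{"x":-1.2,"y":-2,"z":0,"wx":0,"wy":0,"wz":0,"grip":8.5},{"x":-1.5,"y":-2.5,"z":0,"wx":0,"wy":0,"wz":0,"grip":8.5},{"x":-1.5,"y":-2.5,"z":0,"wx":0,"wy":0,"wz":0,"grip":8.5},{"x":-1,"y":-1.5,"z":0,"wx":0,"wy":0,"wz":0,"grip":8.5},{"x":-0.45,"y":-0.8,"z":0,"wx":0,"wy":0,"wz":0,"grip":8.5},{"x":0,"y":0,"z":0,"wx":0,"wy":0,"wz":0,"grip":8.5},{"x":0,"y":0,"z":0,"wx":0,"wy":0,"wz":0,"grip":8.5},{"x":0,"y":0,"z":0,"wx":0,"wy":0,"wz":0,"grip":8.5}]}'
python3 - <<'E'
from h import *
a=shot('wrist','w6')
P=cloud(a)
for n,x,y,z,r in(('cap',.498,-.192,.203,.03),('grinder',.561,-.09,.138,.04),('spice',.629,-.094,.11,.03),('vial',.683,-.098,.086,.025)):
    m=(abs(P[...,2]-z)<.006)&(np.hypot(P[...,0]-x,P[...,1]-y)<r);q=P[m]
    if len(q): print(n,len(q),np.round((q.min(0)+q.max(0))/2,4),np.round(np.ptp(q,axis=0),3),q[:,2].max())
corks('w6')
E
```

```text
t: 23.5
eef_pos: [0.5596, -0.0892, 0.287]
orientation: [[0.997, -0.077, 0.001], [-0.077, -0.997, -0.0], [0.001, 0.0, -1.0]]
ft_force: [0.2, -1.1, 0.1]
width: 0.0848
grasp_force: 0.0
t: 24.5
eef_pos: [0.4987, -0.1916, 0.2894]
orientation: [[0.997, -0.076, -0.0], [-0.076, -0.997, 0.0], [-0.0, -0.0, -1.0]]
ft_force: [0.2, -0.3, 0.0]
width: 0.0854
grasp_force: 0.0
cap 1879 [ 0.4989 -0.1925  0.2014] [0.038 0.038 0.009] 0.2058544766211393
grinder 1871 [ 0.5598 -0.0902  0.1365] [0.049 0.048 0.009] 0.14095806348039025
spice 1981 [ 0.629  -0.0943  0.1091] [0.043 0.043 0.01 ] 0.11406311744933145
cork [152  73  40  51 414] [ 0.5617 -0.0949  0.0101] [0.061 0.046 0.008]
cork [ 149  132   47   63 2662] [ 0.4765 -0.0812  0.01  ] [0.089 0.062 0.008]
```

View pics/w6.png

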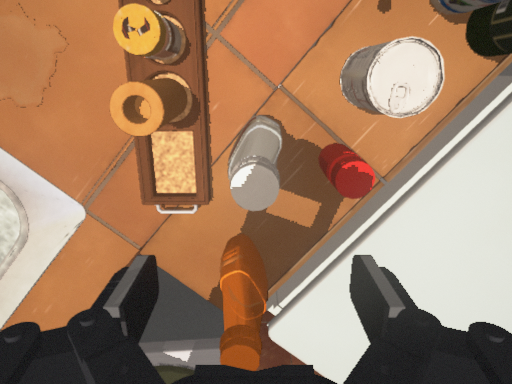

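Grinder and jar stand upright in their holes, and the bottle's cap at (255,185) is centred between the fingers. I'll grip the cap.

```bash
python3 -m handwheel '{"targets":[{"x":0,"y":-0.1,"z":-1,"wx":0,"wy":0,"wz":0,"grip":8.5},{"x":0,"y":0,"z":-2,"wx":0,"wy":0,"wz":0,"grip":8.5},{"x":0,"y":0,"z":-2.5,"wx":0,"wy":0,"wz":0,"grip":8.5},{"x":0,"y":0,"z":-2.5,"wx":0,"wy":0,"wz":0,"grip":8.5},{"x":0,"y":0,"z":-2.4,"wx":0,"wy":0,"wz":0,"grip":8.5},{"x":0,"y":0,"z":-1.5,"wx":0,"wy":0,"wz":0,"grip":8.5},{"x":0,"y":0,"z":0,"wx":0,"wy":0,"wz":0,"grip":8.5},{"x":0,"y":0,"z":0,"wx":0,"wy":0,"wz":0,"grip":8.5},{"x":0,"y":0,"z":0,"wx":0,"wy":0,"wz":0,"grip":8.5},{"x":0,"y":0,"z":0,"wx":0,"wy":0,"wz":0,"grip":8.5}]}'
python3 -m handwheel '{"targets":[{"x":0,"y":0,"z":0,"wx":0,"wy":0,"wz":0,"grip":6},{"x":0,"y":0,"z":0,"wx":0,"wy":0,"wz":0,"grip":5},{"x":0,"y":0,"z":0,"wx":0,"wy":0,"wz":0,"grip":4},{"x":0,"y":0,"z":0,"wx":0,"wy":0,"wz":0,"grip":3},{"x":0,"y":0,"z":0,"wx":0,"wy":0,"wz":0,"grip":3},{"x":0,"y":0,"z":0,"wx":0,"wy":0,"wz":0,"grip":3},{"x":0,"y":0,"z":0,"wx":0,"wy":0,"wz":0,"grip":3},{"x":0,"y":0,"z":0,"wx":0,"wy":0,"wz":0,"grip":3},{"x":0,"y":0,"z":0,"wx":0,"wy":0,"wz":0,"grip":3},{"x":0,"y":0,"z":0,"wx":0,"wy":0,"wz":0,"grip":3}]}'
```

```text
t: 25.55
eef_pos: [0.4987, -0.1934, 0.1716]
orientation: [[0.997, -0.077, 0.001], [-0.077, -0.997, -0.001], [0.001, 0.001, -1.0]]
ft_force: [-0.1, 0.1, -0.5]
width: 0.0851
grasp_force: 0.0
t: 26.55
eef_pos: [0.4987, -0.1934, 0.1713]
orientation: [[0.997, -0.077, 0.001], [-0.077, -0.997, -0.0], [0.001, 0.0, -1.0]]
ft_force: [-0.7, 0.9, 4.9]
width: 0.0383
grasp_force: 60.0
```

```bash
python3 -m handwheel '{"targets":[{"x":0,"y":0,"z":0.5,"wx":0,"wy":0,"wz":0,"grip":3},{"x":0,"y":0,"z":1.2,"wx":0,"wy":0,"wz":0,"grip":3},{"x":0,"y":0,"z":1.8,"wx":0,"wy":0,"wz":0.03,"grip":3},{"x":0,"y":0,"z":1.8,"wx":0,"wy":0,"wz":0.06,"grip":3},{"x":-0.2,"y":0,"z":1.2,"wx":0,"wy":0,"wz":0.08,"grip":3},{"x":-0.6,"y":0.2,"z":0.6,"wx":0,"wy":0,"wz":0.08,"grip":3},{"x":-0.6,"y":0.5,"z":0.4,"wx":0,"wy":0,"wz":0.08,"grip":3},{"x":-0.4,"y":1,"z":0,"wx":0,"wy":0,"wz":0.08,"grip":3},{"x":-0.4,"y":1.5,"z":0,"wx":0,"wy":0,"wz":0.06,"grip":3},{"x":0,"y":1.8,"z":0,"wx":0,"wy":0,"wz":0.04,"grip":3}]}'
python3 -m handwheel '{"targets":[{"x":0,"y":1.8,"z":0,"wx":0,"wy":0,"wz":0,"grip":3},{"x":0,"y":1.6,"z":0,"wx":0,"wy":0,"wz":0,"grip":3},{"x":0,"y":1.2,"z":0,"wx":0,"wy":0,"wz":0,"grip":3},{"x":0,"y":0.8,"z":0,"wx":0,"wy":0,"wz":0,"grip":3},{"x":0,"y":0.6,"z":0,"wx":0,"wy":0,"wz":0,"grip":3},{"x":0,"y":0,"z":0,"wx":0,"wy":0,"wz":0,"grip":3},{"x":0,"y":0,"z":0,"wx":0,"wy":0,"wz":0,"grip":3},{"x":0,"y":0,"z":0,"wx":0,"wy":0,"wz":0,"grip":3},{"x":0,"y":0,"z":0,"wx":0,"wy":0,"wz":0,"grip":3},{"x":0,"y":0,"z":0,"wx":0,"wy":0,"wz":0,"grip":3}]}'
cat > fit.py <<'E'
from h import *
from scipy.optimize import least_squares
import sys
tag=sys.argv[1];F=[shot('wrist','w'+tag),shot('side','s'+tag)]
Z=float(sys.argv[2]) # foot z
for S in([0,1],[0],[1]):
    Q=np.vstack([cloud(F[i]).reshape(-1,3) for i in S])
    q=Q[(np.hypot(Q[:,0]-.477,Q[:,1]+.082)<.058)&(Q[:,2]>Z+.04)&(Q[:,2]<Z+.095)&(Q[:,0]<.53)][:,:2]
    if len(q)<30: print(S,len(q));continue
    def r(p):
        x,y,a=p;c,s=np.cos(a),np.sin(a);d=q-[x,y];l=d@[c,s];w=d@[-s,c];n=3.13
        return ((abs(l)/.04)**n+(abs(w)/.0235)**n)**(1/n)-1
    z=least_squares(r,[.477,-.082,-.07],loss='soft_l1',f_scale=.05);print(S,len(q),np.round(z.x,4),z.cost,np.degrees(z.x[2]))
cv2.imwrite(f'pics/c{tag}.png',np.hstack([F[0]['img'][:,60:460,::-1],cv2.resize(F[1]['img'][100:292,170:370,::-1],(400,384))]))
E
python3 fit.py 7 .075
```

```text
t: 27.55
eef_pos: [0.4759, -0.143, 0.2463]
orientation: [[0.907, 0.421, -0.0], [0.421, -0.907, -0.0], [-0.0, -0.0, -1.0]]
ft_force: [-0.3, -0.2, -4.6]
width: 0.0382
grasp_force: 60.9
t: 28.55
eef_pos: [0.4764, -0.0835, 0.2457]
orientation: [[0.908, 0.419, -0.0], [0.419, -0.908, -0.0], [-0.0, -0.0, -1.0]]
ft_force: [-0.4, 0.6, -4.9]
width: 0.0378
grasp_force: 60.9
[0, 1] 1713 [ 0.4743 -0.0841 -0.0429] 1.7365231889636854 -2.4569610863484046
[0] 1084 [ 0.4737 -0.0842 -0.0344] 0.4608823563210627 -1.9722471200952993
[1] 629 [ 0.478  -0.0839 -0.0937] 0.9519017054738697 -5.367057326839521
```

View pics/c7.png

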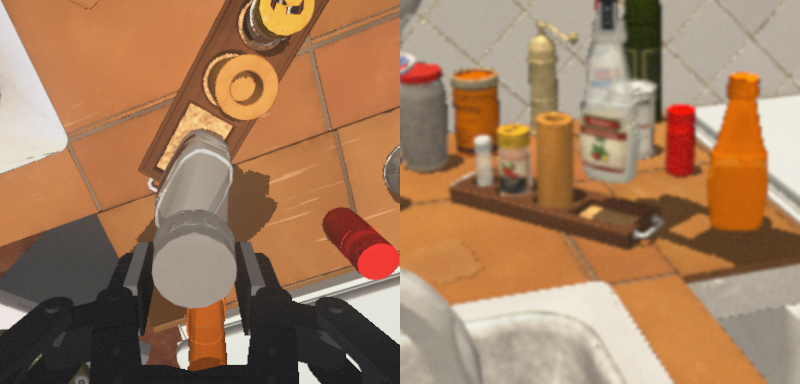

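The bottle hangs upright over the oblong hole, within about 3 mm and 3° of the row. The hole leaves 8 mm, so I'll lower it.

```bash
python3 -m handwheel '{"targets":[{"x":0.15,"y":0.15,"z":-0.4,"wx":0,"wy":0,"wz":-0.01,"grip":3},{"x":0,"y":0,"z":-0.9,"wx":0,"wy":0,"wz":0,"grip":3},{"x":0,"y":0,"z":-1.1,"wx":0,"wy":0,"wz":0,"grip":3},{"x":0,"y":0,"z":-1.1,"wx":0,"wy":0,"wz":0,"grip":3},{"x":0,"y":0,"z":-1,"wx":0,"wy":0,"wz":0,"grip":3},{"x":0,"y":0,"z":-0.8,"wx":0,"wy":0,"wz":0,"grip":3},{"x":0,"y":0,"z":-0.5,"wx":0,"wy":0,"wz":0,"grip":3},{"x":0,"y":0,"z":-0.4,"wx":0,"wy":0,"wz":0,"grip":3},{"x":0,"y":0,"z":-0.15,"wx":0,"wy":0,"wz":0,"grip":3},{"x":0,"y":0,"z":0,"wx":0,"wy":0,"wz":0,"grip":3}]}'; python3 fit.py 8 .01
```

```text
t: 29.65
eef_pos: [0.4779, -0.0818, 0.1822]
orientation: [[0.912, 0.41, 0.0], [0.41, -0.912, -0.0], [0.0, 0.0, -1.0]]
ft_force: [-0.9, -0.4, -4.4]
width: 0.0373
grasp_force: 60.9
[0, 1] 1622 [ 0.476  -0.0823 -0.0564] 1.516225068724309 -3.231446820839729
[0] 1041 [ 0.4754 -0.0824 -0.0454] 0.40999612721575907 -2.60224312896231
[1] 581 [ 0.4794 -0.0821 -0.1021] 0.8004143930598167 -5.850116156850439
```

```bash
python3 -m handwheel '{"targets":[{"x":0,"y":0,"z":-0.05,"wx":0,"wy":0,"wz":0,"grip":3},{"x":0,"y":0,"z":0,"wx":0,"wy":0,"wz":0,"grip":3},{"x":0,"y":0,"z":0,"wx":0,"wy":0,"wz":0,"grip":4.5},{"x":0,"y":0,"z":0,"wx":0,"wy":0,"wz":0,"grip":5.5},{"x":0,"y":0,"z":0,"wx":0,"wy":0,"wz":0,"grip":6.5},{"x":0,"y":0,"z":0,"wx":0,"wy":0,"wz":0,"grip":7.5},{"x":0,"y":0,"z":0.5,"wx":0,"wy":0,"wz":0,"grip":7.5},{"x":0,"y":0,"z":2,"wx":0,"wy":0,"wz":0,"grip":7.5},{"x":0,"y":0,"z":3,"wx":0,"wy":0,"wz":0,"grip":8.5},{"x":0,"y":0,"z":4,"wx":0,"wy":0,"wz":0,"grip":8.5}]}'
python3 -m handwheel '{"targets":[{"x":0,"y":0,"z":3,"wx":0,"wy":0,"wz":0,"grip":8.5},{"x":-1,"y":-1.5,"z":2,"wx":0,"wy":0,"wz":0,"grip":8.5},{"x":-1,"y":-3,"z":0,"wx":0,"wy":0,"wz":0,"grip":8.5},{"x":-1.5,"y":-4,"z":0,"wx":0,"wy":0,"wz":0,"grip":8.5},{"x":-1.5,"y":-4,"z":0,"wx":0,"wy":0,"wz":0,"grip":8.5},{"x":-1.5,"y":-4,"z":0,"wx":0,"wy":0,"wz":0,"grip":8.5},{"x":-1,"y":-3,"z":0,"wx":0,"wy":0,"wz":0,"grip":8.5},{"x":-0.5,"y":-2,"z":0,"wx":0,"wy":0,"wz":0,"grip":8.5},{"x":0,"y":0,"z":0,"wx":0,"wy":0,"wz":0,"grip":8.5},{"x":0,"y":0,"z":0,"wx":0,"wy":0,"wz":0,"grip":8.5}]}'
python3 - <<'E'
from h import *
a=shot('top','t9');b=shot('side','s9');P=cloud(a);P0=cloud(pickle.load(open('pics/top0.pkl','rb')))
for n,x,y,z,r in(('bottle',.477,-.082,.213,.04),('grinder',.5617,-.089,.138,.04),('spice',.629,-.094,.11,.03),('vial',.683,-.098,.088,.025)):
    q=P[(abs(P[...,2]-z)<.007)&(np.hypot(P[...,0]-x,P[...,1]-y)<r)]
    if len(q): print(n,len(q),np.round((q.min(0)+q.max(0))/2,4),np.round(np.percentile(q[:,2],80),4))
for p in(P0,P):
    for x,y,z in((.5665,-.343,.106),(.702,.239,.1)):
        q=p[(abs(p[...,2]-z)<.01)&(np.hypot(p[...,0]-x,p[...,1]-y)<.07)]
        if len(q):print('bystander',len(q),np.round(q.mean(0),4))
cv2.imwrite('pics/f9.png',np.hstack([cv2.resize(a['img'][85:285,110:310,::-1],(400,400)),cv2.resize(b['img'][100:300,150:350,::-1],(400,400))]))
E
```

```text
t: 30.75
eef_pos: [0.4773, -0.0817, 0.2772]
orientation: [[0.912, 0.41, -0.002], [0.41, -0.912, 0.001], [-0.002, -0.001, -1.0]]
ft_force: [0.1, -0.1, 0.9]
width: 0.0849
grasp_force: 0.0
t: 31.75
eef_pos: [0.3979, -0.2966, 0.3269]
orientation: [[0.912, 0.41, 0.0], [0.41, -0.912, 0.0], [0.0, -0.0, -1.0]]
ft_force: [-0.1, -0.3, 0.7]
width: 0.0853
grasp_force: 0.0
bottle 287 [ 0.4765 -0.0807  0.2125] 0.2155
grinder 289 [ 0.5597 -0.0894  0.1376] 0.1404
spice 287 [ 0.6283 -0.0937  0.1097] 0.1129
vial 89 [ 0.6819 -0.0971  0.0873] 0.0889
bystander 875 [ 0.5662 -0.3426  0.1061]
bystander 273 [0.6915 0.2191 0.0982]
bystander 877 [ 0.5662 -0.3426  0.1061]
bystander 276 [0.6926 0.2186 0.098 ]
```

View pics/f9.png

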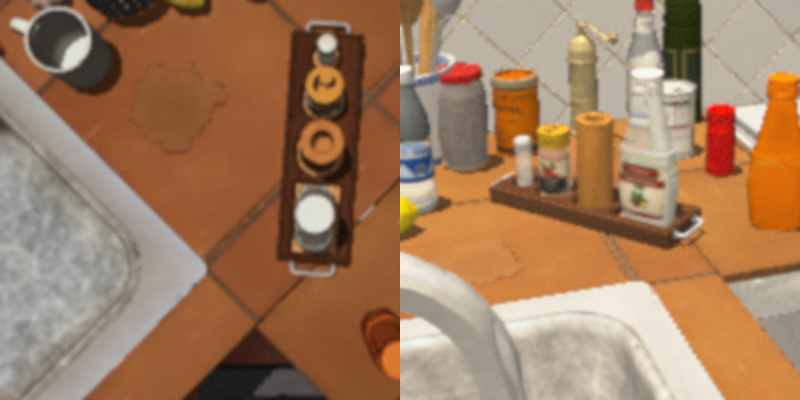

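All four stand upright in their holes, at most about 2 mm off centre and at the right heights. The mug and tin haven't moved.

```bash
python3 -c "from workcell import *; print(job_done())"
```

```text
the job is handed in; nothing more can be done
None
```

The vial, spice jar, grinder and dressing bottle stand upright in holes 1 to 4, about 2 mm or less off centre by the last camera check, the mug and tin haven't moved, and the job was handed in at about 32 s of the 96 s (no verdict came back).

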